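Set the onigiri moulds out on their outlined pads

ROBOT

A 6-joint arm with a two-finger parallel gripper is mounted at the origin on the work surface. World frame = base frame: x ahead of the robot, y to its left, z up, the work surface at z = 0. Lengths are in m, angles in rad, forces in N, time in s.
With the tool pointing down it reaches from about 0.35 to 0.775 m from the base axis. Payload 5.5 kg.
Tool frame: the origin (TCP) lies at the centre of the arm's flange, where the gripper is bolted on; the fingertips stand 173 mm ahead of it and the grasp point (between the pads) lies 155 mm ahead of it; z points along the fingers, y is the line along which they close (so a half turn about z gives the same grasp; the last joint's range is limited). The gripper opens to 85 mm and grips with 20 to 120 N. Pads are 22 mm wide; open, the fingers measure 114 mm over their backs; the gripper's body (76 mm by 85 mm) begins 54 mm behind the grasp point. The pads swing forward as they close: fully open they stand 13 mm farther back than shut.
Start: joints at [1.068, 0.313, 0.046, 1.304, 0, 1.431], TCP at [0.204, 0.538, 0.405] pointing down, gripper open.
Joint ranges: [-2.76, 2.76], [-0.86, 1.69], [-1.03, 1.26], [-2.2, 2.34], [-1.47, 1.5], [-3.14, 3.14]. Speed limits (rad/s): [2.57, 2.57, 3.14, 3.14, 3.14, 3.14].

INTERFACE

Orientations are given as a rotation vector (axis times angle).
In Python, from cell import robot, vision, workorder, finder gives the robot as it stands.
- The arm moves only by the tool jog_arm, never from a script. Its argument "rows" is one flat list of numbers, 7 for each row, row after row: the shift along the tool's x, y, z in units of 25 mm (1.0 is 25 mm), then the turn, a rotation vector about the tool's x, y, z in units of 0.12 rad (1.0 is 0.12 rad), then the closure, from -1 (fully open) to 1 (shut). A call has 1 to 10 rows; each row shifts and turns the commanded pose from where the row before left it, along the tool's axes as they then stand; what a row does not reach is not made up. A row lasts 1/10 s, in which the tool goes at most 50 mm and 8.59 degrees, less where a joint would pass 70% of its speed; a pose out of reach is approached as far as the arm can. A call with a number of a shift or a turn outside -1 to 1 is refused whole. A call with a gripper value outside its range is refused whole. The fingers move at their own pace and stop on an object; the grip force is fixed at half the most. Time passes only in rows, so rows that do not move let the fingers close. It gives the time, the measured TCP pose, the force, the opening and the grip force at its end, in the units of the state.
- robot.sense(): the state, without advancing time (a new reading comes with each control period).
- vision.camera(name): name is "side" or "top" or "wrist"; returns a dict with "img" (480x640x3 uint8, red, green, blue), "vfov" (degrees; the focal length in pixels is half the picture's height over the tangent of half this angle, whatever the lens; pixels are square), "cx", "cy" (the principal point, pixels), "D" ([k1, k2, p1, p2, k3] as OpenCV has them; the pictures are not rectified), "R" (3x3) and "t" (3): a world point X has camera coordinates R X + t. Camera axes: x right, y down, z forward; pixel columns grow to the right and rows downward; lengths in m; the calibration is good to about 2 mm. A picture is of the moment at which its call begins. There is no depth.
- workorder.hand_in(): hands the job in; it is judged then, once.
Trained networks look in a picture, given as the dict that the camera call returned (one of the last four; its "shot" number tells which), for a name from the list of things; names that differ only in an ending like _2 or _b are one class to them, and where a whole thing is asked for, a point or a joint stands for the part that bears it (a point fixed in the world has none). Each returns a list of dicts, best first, with "conf" (0 to 1); they miss things now and then, are a little off and sometimes report something else, mostly with a low value. They report only what shows in the picture. A call takes as long as a camera call. They do not tell look-alikes from the thing itself.
- finder.masks_of(picture, query): "mask" (480x640 bool, what is visible of it) and "point" ([column, row] as shares, 0 to 1, of the picture: columns of its width, rows of its height, amid what is visible of it).
- finder.spot_point(picture, query): "point" ([column, row] as shares, 0 to 1, of the picture: columns of its width, rows of its height: a listed point, or the origin of a listed thing).
The state is a dict: "time": time; "joints": joint angles; "qd": joint speeds; "joint_efforts": joint torques, N m; "ee_pos": TCP position; "orientation": TCP orientation; "ft_force": force on the tool from outside, world axes, zero at the start; "moment": the same for the moment, N m; "opening": finger opening in m; "gripper_force": force on a finger pad.
Only numpy, scipy, OpenCV 4.12 (cv2) and the standard library are available. Lean on these libraries where they do the work, as an engineer would, in place of code of your own. Each camera call takes 0.05 s, during which the arm holds its last target. There are 200 camera calls.

TASK

Set out the onigiri station for service: put each of the four moulds (triangular, round, oblong and square) upright on the black pad that shows its own white outline, centred and turned so that it fits that outline, and let go of it. Leave the steel bowl where it stands.

Things in the scene. Friction and masses are not known exactly. Their poses are not given: they have to be found in the camera images.
- tri_mid (a point): Loose triangular mould, 100 g, plastic: white base, green lid and grip bar. In mm: equilateral, rounded corners 44 from the centre, sides 26 from it; one corner along +x, others at +-120 deg. Body 26 high; on it, centred, the grip bar: 44 along x, 16 along y, 28 high (pinch it along y); 54 in all. This point: its centre, 27 above its underside; z up.
- round_mid (a point): Loose round mould, 100 g, plastic: white base, orange lid and grip bar. In mm: circle of 72 diameter. Body 26 high; on it, centred, the grip bar: 44 along x, 16 along y, 28 high (pinch it along y); 54 in all. This point: its centre, 27 above its underside; z up.
- oblong_mid (a point): Loose oblong mould, 100 g, plastic: white base, blue lid and grip bar. In mm: 92 along x by 46 along y, corners rounded 8. Body 26 high; on it, centred, the grip bar: 44 along x, 16 along y, 28 high (pinch it along y); 54 in all. This point: its centre, 27 above its underside; z up.
- square_mid (a point): Loose square mould, 100 g, plastic: white base, red lid and grip bar. In mm: 64 by 64, sides along x and y, corners rounded 8. Body 26 high; on it, centred, the grip bar: 44 along x, 16 along y, 28 high (pinch it along y); 54 in all. This point: its centre, 27 above its underside; z up.
- tri_tip (a point): One corner of the triangular mould (all three are alike): the point 44 mm from its centre along its own +x, at the same height as tri_mid. Axes as tri_mid.
- tri_pad: Fixed black rubber disc, 114 mm across, 4 mm thick, with the white outline (no obstacle) of the triangular mould centred on top: corners 47 from the centre, one along +x, others at +-120 deg (the mould fits three ways, 120 deg apart). Outline 3 mm bigger all round than the mould. Origin: centre of the underside, z up.
- round_pad: Fixed black rubber disc, 114 mm across, 4 mm thick, with the white outline (no obstacle) of the round mould centred on top: a circle of 78 diameter; the mould may face any way. Outline 3 mm bigger all round than the mould. Origin: centre of the underside, z up.
- oblong_pad: Fixed black rubber disc, 114 mm across, 4 mm thick, with the white outline (no obstacle) of the oblong mould centred on top: 98 along x by 52 along y (fits the oblong mould in two ways, 180 deg apart). Outline 3 mm bigger all round than the mould. Origin: centre of the underside, z up.
- square_pad: Fixed black rubber disc, 114 mm across, 4 mm thick, with the white outline (no obstacle) of the square mould centred on top: 70 by 70, sides along x and y (fits the square mould in four ways, 90 deg apart). Outline 3 mm bigger all round than the mould. Origin: centre of the underside, z up.
- bowl: Loose stainless steel bowl, 124 mm across the rim, 55 mm high, 250 g, standing upright and empty. To be left alone. Origin: centre of its underside.
There are look-alikes about, which are no part of the job. Leave any green or red look-alike of the oblong_pad alone. Several things look just like the part that bears square_mid: the one meant starts farthest to the robot's left.

How it is judged:
At the end, for the whole second after the job is handed in: Each mould stands released, upright (0.12 rad) and at rest on the pad with its outline (height 4 mm), centres within 12 mm; oblong and square turned within 0.26 rad of a fitting way, the triangle's tip point within 17 mm, along each pad axis, of a place where it fits; bowl left (horizontal distance between tri_mid and tri_pad below 0.012 m and z of tri_mid in the frame of tri_pad between 0.027 and 0.035 m and angle between each of tri_mid, round_mid, oblong_mid, square_mid's own z axis and vertical below 0.12 rad and linear speed of each of tri_mould, round_mould, oblong_mould, square_mould below 0.02 m/s and angular speed of each of tri_mould, round_mould, oblong_mould, square_mould below 0.2 rad/s and horizontal distance between round_mid and round_pad below 0.012 m and z of round_mid in the frame of round_pad between 0.027 and 0.035 m and horizontal distance between oblong_mid and oblong_pad below 0.012 m and z of oblong_mid in the frame of oblong_pad between 0.027 and 0.035 m and horizontal distance between square_mid and square_pad below 0.012 m and z of square_mid in the frame of square_pad between 0.027 and 0.035 m and angle between the x axis of oblong_mid and the x axis of oblong_pad, either way round below 0.26 rad and (angle between the x axis of square_mid and the x axis of square_pad, either way round below 0.26 rad or angle between the x axis of square_mid and the y axis of square_pad, either way round below 0.26 rad) and ((x of tri_tip in the frame of tri_pad between 0.027 and 0.061 m and y of tri_tip in the frame of tri_pad between -0.017 and 0.017 m) or (x of tri_tip in the frame of tri_pad between -0.039 and -0.005 m and y of tri_tip in the frame of tri_pad between 0.0211 and 0.0551 m) or (x of tri_tip in the frame of tri_pad between -0.039 and -0.005 m and y of tri_tip in the frame of tri_pad between -0.0551 and -0.0211 m))); the robot touches nothing.
It fails at once if the steel bowl is shifted by more than 25 mm (distance of bowl from where it was at the start of the episode above 0.025 m).
It fails at once if the steel bowl is tipped (angle between bowl's own z axis and vertical above 0.35 rad).
It also fails if it takes over 96 s, if anything falls off the work surface, if the arm or the gripper's body presses on something with over 40 N, if the wrist force passes 120 N, or if a joint passes its speed limit or range.

## Working session

There is one attempt and no reset: what is moved stays moved. The work goes in short steps, Python scripts to look and compute and a tool call to move; the robot and the scene stay as the last step left them, time stands still between calls to the robot, and variables do not carry over. Pictures are saved under pics/ and viewed, at most 14 in all, crops included, and the job is handed in when it is done.

Besides the shell and the picture viewer there is one more tool, called after ">>>" in YAML: its name, and indented under it one key for each argument. jog_arm: Moves the arm, as the interface text tells. Its arguments: {"type":"object","properties":{"rows":{"type":"array","items":{"type":"number"}}},"required":["rows"]}

```bash
mkdir -p pics; ls; cat > h.py <<'E'
import numpy as np, cv2
from cell import robot, vision, workorder, finder
def K(c):
    f=240/np.tan(np.radians(c['vfov'])/2); return np.array([[f,0,c['cx']],[0,f,c['cy']],[0,0,1.]])
def ray(c,px,z):
    p=cv2.undistortPoints(np.array(px,float).reshape(-1,1,2),K(c),np.array(c['D'],float)).reshape(-1,2)
    R=np.array(c['R']);t=np.array(c['t']);o=-R.T@t
    d=np.c_[p,np.ones(len(p))]@R
    return o+d*((z-o[2])/d[:,2])[:,None]
def proj(c,X):
    return cv2.projectPoints(np.array(X,float).reshape(-1,1,3),cv2.Rodrigues(np.array(c['R'],float))[0],np.array(c['t'],float),K(c),np.array(c['D'],float))[0].reshape(-1,2)
def save(c,n,crop=None,s=1):
    im=c['img'][:,:,::-1]
    if crop: a,b,d,e=crop; im=im[b:e,a:d]
    cv2.imwrite('pics/'+n,cv2.resize(im,None,fx=s,fy=s,interpolation=cv2.INTER_CUBIC))
E
python3 - <<'E'
from h import *
c=vision.camera('top');save(c,'top0.png')
for n,z in [('tri_mid',.027),('round_mid',.027),('oblong_mid',.027),('square_mid',.027),('tri_tip',.027),('tri_pad',0),('round_pad',0),('oblong_pad',0),('square_pad',0),('bowl',0)]:
    for r in finder.spot_point(c,n):
        p=np.array(r['point'])*[640,480]; print(n,round(r['conf'],2),p.round(),ray(c,p,z)[0].round(3))
s=vision.camera('side');save(s,'side0.png')
print(robot.sense())
E
```

```text
pics
tri_mid 0.78 [489. 228.] [ 0.557 -0.376  0.027]
tri_mid 0.19 [181. 234.] [0.534 0.385 0.027]
round_mid 0.83 [228. 290.] [0.399 0.263 0.027]
round_mid 0.61 [443. 295.] [ 0.393 -0.257  0.027]
oblong_mid 0.82 [303. 256.] [0.485 0.084 0.027]
square_mid 0.94 [491. 298.] [ 0.384 -0.375  0.027]
square_mid 0.84 [444. 295.] [ 0.392 -0.258  0.027]
tri_tip 0.9 [476. 229.] [ 0.554 -0.343  0.027]
tri_pad 0.64 [376. 253.] [ 0.495 -0.097  0.   ]
tri_pad 0.46 [182. 235.] [0.534 0.391 0.   ]
round_pad 0.65 [419. 189.] [ 0.658 -0.206  0.   ]
oblong_pad 0.97 [171. 309.] [0.35  0.411 0.   ]
oblong_pad 0.83 [125. 192.] [0.645 0.546 0.   ]
oblong_pad 0.72 [179. 234.] [0.536 0.397 0.   ]
square_pad 0.63 [258. 191.] [0.649 0.2   0.   ]
bowl 0.69 [345. 185.] [ 0.667 -0.019  0.   ]
{'time': 0.6, 'joints': array([ 1.06844821e+00,  3.13205405e-01,  4.61206109e-02,  1.30361135e+00,
       -6.19890892e-07,  1.43118275e+00]), 'qd': array([ 1.92189295e-06, -9.56085832e-04,  8.10004809e-04, -8.18350782e-04,
        8.92261676e-04, -6.63066960e-04]), 'joint_efforts': array([ 2.22740332e-04, -4.80151999e+01,  2.98663706e+01,  3.40096403e-04,
       -1.35713353e-04,  4.96304992e-06]), 'ee_pos': array([0.20405881, 0.53760392, 0.40472855]), 'orientation': array([5.66657664e-01, 3.09003255e+00, 1.49021118e-04]), 'ft_force': array([-0.45043176, -0.68638019,  0.36750846]), 'moment': array([0.01133617, 0.00526046, 0.01663087]), 'gripper_force': 0.0, 'opening': 0.08541531572942784}
```

View pics/top0.png

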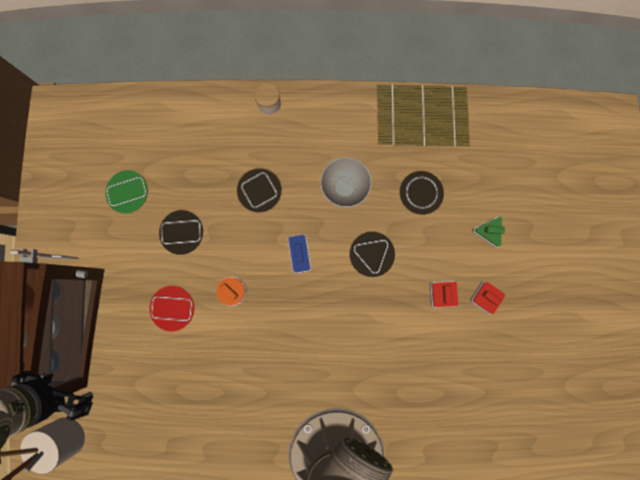

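View pics/side0.png

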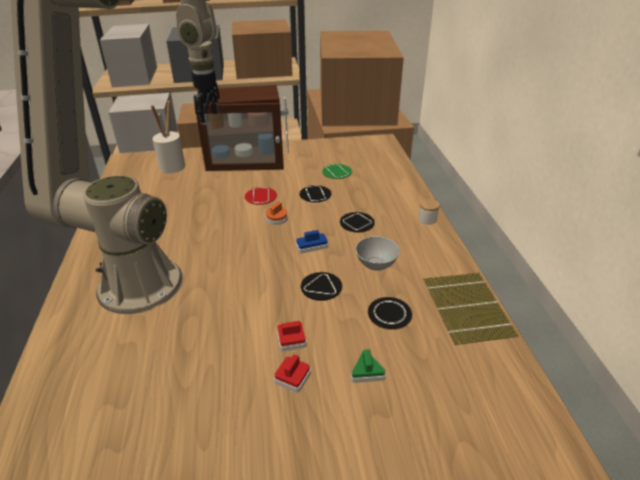

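The red moulds in the top view are A at (444,294) and B at (489,297). A has the larger y, so it is farther to the robot's left and is the one meant. The oblong pad is the black disc at (181,232); the green (126,191) and red (172,308) ones are look-alikes. The other black pads are square (259,190), round (421,192) and tri (372,254).

```bash
cat > pads.py <<'E'
from h import *
c=vision.camera('top'); s=vision.camera('side')
def meas(c,xy,tag):
    # rectified view on pad top plane, 0.5mm/px, 160mm square
    g=np.arange(-80,80.1,.5)/1000
    X=xy[0]-g[:,None]+0*g[None]; Y=xy[1]-g[None]+0*g[:,None]
    m=proj(c,np.c_[X.ravel(),Y.ravel(),np.full(X.size,.004)]).astype(np.float32).reshape(*X.shape,2)
    return cv2.remap(c['img'],m,None,cv2.INTER_CUBIC)
out=[]
for n,px in dict(tri=(372,254),round=(421,192),oblong=(181,232),square=(259,190)).items():
    xy=ray(c,px,.004)[0][:2]
    for cam,l in ((c,'top'),(s,'side')):
        im=meas(cam,xy,n); v=im.max(2).astype(np.uint8)
        k=cv2.morphologyEx((v<85).astype(np.uint8),cv2.MORPH_CLOSE,np.ones((25,25)))
        cs=max(cv2.findContours(k,0,1)[0],key=cv2.contourArea); (u,w),d,_=cv2.fitEllipse(cs)
        ctr=[xy[0]-(w-160)*.0005,xy[1]-(u-160)*.0005]
        disc=np.zeros_like(v);cv2.circle(disc,(int(u),int(w)),98,1,-1)
        wm=((v>110)&(disc>0)).astype(np.uint8)
        pts=cv2.findNonZero(wm); h=cv2.convexHull(pts)
        r=cv2.minAreaRect(h); tr=cv2.minEnclosingTriangle(h)[1]
        e=np.array(r[0]); 
        print(n,l,np.round(ctr,4),'disc mm',np.round(np.array(d)/2,1),'outl ctr',np.round([xy[0]-(e[1]-160)*.0005,xy[1]-(e[0]-160)*.0005],4),'rect',np.round(np.array(r[1])/2),round(r[2],1))
        if n=='tri':
            T=tr.reshape(3,2); print(' tips deg',np.degrees(np.arctan2(-(T[:,0]-T[:,0].mean()),-(T[:,1]-T[:,1].mean()))).round(1),'ctr',np.round([xy[0]-(T[:,1].mean()-160)*.0005,xy[1]-(T[:,0].mean()-160)*.0005],4))
        out.append(im)
o=np.vstack([np.hstack(out[0::2]),np.hstack(out[1::2])])
cv2.imwrite('pics/pads.png',cv2.resize(o[:,:,::-1],(800,400)))
save(c,'reds.png',(410,260,530,340),6)
E
python3 pads.py
```

```text
tri top [ 0.4928 -0.0857] disc mm [110.2 110.4] outl ctr [ 0.4982 -0.0925] rect [87. 80.] 49.3
 tips deg [ -49.8   70.5 -169.4] ctr [ 0.4931 -0.0856]
tri side [ 0.4932 -0.0883] disc mm [110.  111.4] outl ctr [ 0.4852 -0.088 ] rect [79. 80.] 79.2
 tips deg [  64.4 -174.6  -47. ] ctr [ 0.4927 -0.0893]
round top [ 0.6498 -0.2119] disc mm [110.  111.1] outl ctr [ 0.6499 -0.2119] rect [80. 79.] 90.0
round side [ 0.6498 -0.2135] disc mm [109.6 112.1] outl ctr [ 0.6501 -0.2115] rect [80. 79.] 46.3
oblong top [0.5422 0.3928] disc mm [109.7 110.4] outl ctr [0.5427 0.3925] rect [57. 97.] 85.1
oblong side [0.5423 0.3868] disc mm [105.2 109.9] outl ctr [0.543  0.3862] rect [58. 86.] 85.4
square top [0.6509 0.1986] disc mm [109.9 110.5] outl ctr [0.6511 0.1991] rect [75. 75.] 59.3
square side [0.6504 0.1946] disc mm [109.  110.8] outl ctr [0.6585 0.1953] rect [92. 17.] 16.7
```

View pics/pads.png

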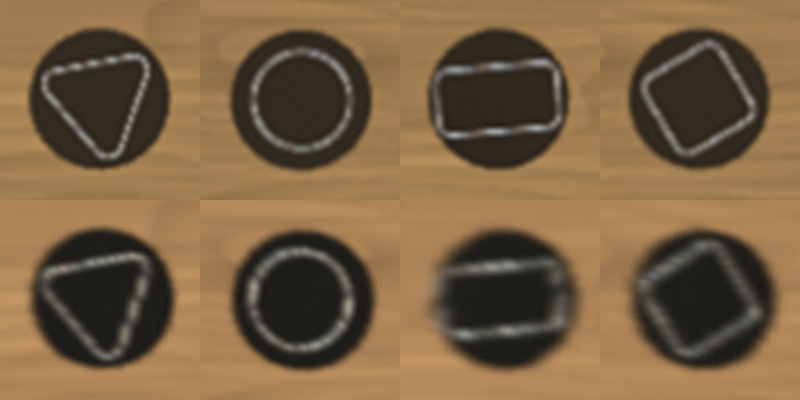

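View pics/reds.png

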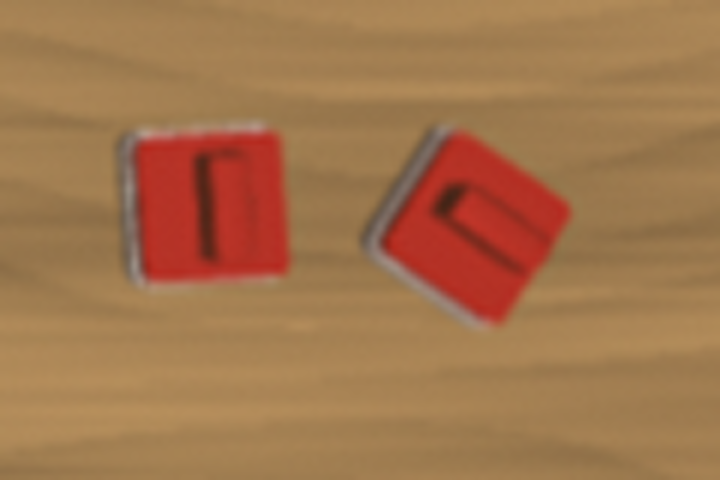

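The crop shows A at left (square to the table, bar nearly along x) and B at right (rotated). A is confirmed as the mould meant. Next I measure the moulds the same way on the lid plane.

```bash
cat > mould.py <<'E'
from h import *
HUE=dict(tri=(45,85),round=(8,20),oblong=(100,130),square=None)
def rect(c,xy,z,half=70):
    g=np.arange(-half,half+.1,.5)/1000
    X=xy[0]-g[:,None]+0*g[None]; Y=xy[1]-g[None]+0*g[:,None]
    m=proj(c,np.c_[X.ravel(),Y.ravel(),np.full(X.size,z)]).astype(np.float32).reshape(*X.shape,2)
    return cv2.remap(c['img'],m,None,cv2.INTER_CUBIC)
def lid(c,n,xy,z=.026,half=70):
    """lid outline on plane z -> centre, angle(s) deg"""
    im=rect(c,xy,z,half); hsv=cv2.cvtColor(im,cv2.COLOR_RGB2HSV); H=hsv[...,0].astype(int)
    ok=((H<6)|(H>172)) if n=='square' else (H>HUE[n][0])&(H<HUE[n][1])
    k=(ok&(hsv[...,1]>(190 if n=='round' else 130))).astype(np.uint8)
    k=cv2.morphologyEx(k,cv2.MORPH_OPEN,np.ones((5,5)))
    cs=max(cv2.findContours(k,0,1)[0],key=cv2.contourArea); h=cv2.convexHull(cs)
    W=lambda p:np.array([xy[0]-(p[1]-2*half)*.0005,xy[1]-(p[0]-2*half)*.0005])
    if n=='tri':
        T=cv2.minEnclosingTriangle(h)[1].reshape(3,2).astype(float); m=T.mean(0)
        a=np.degrees(np.arctan2(-(T[:,0]-m[0]),-(T[:,1]-m[1]))); ctr=W(m); sz=cv2.contourArea(h)/4
    elif n=='round':
        m,d,_=cv2.fitEllipse(h); ctr=W(m); a=0; sz=np.array(d)/2
    else:
        r=cv2.minAreaRect(h); ctr=W(r[0]); sz=np.array(r[1])/2
        t=np.radians(r[2]+(90 if r[1][1]>r[1][0] else 0)); a=np.degrees(np.arctan2(-np.cos(t),-np.sin(t)))%180
    return ctr,a,sz,im
E
cat > a.py <<'E'
from mould import *
c=vision.camera('top')
o=[]
for n,px in dict(tri=(491,232),round=(230,291),oblong=(299,254),square=(445,294)).items():
    xy=ray(c,px,.026)[0][:2]
    ctr,a,sz,im=lid(c,n,xy); print(n,ctr.round(4),np.round(a,1),np.round(sz,1)); o.append(im)
cv2.imwrite('pics/moulds.png',cv2.resize(np.hstack(o)[:,:,::-1],(800,200),interpolation=cv2.INTER_AREA))
w=vision.camera('wrist');R=np.array(w['R']);cen=-R.T@w['t'];s=robot.sense()
from scipy.spatial.transform import Rotation as Ro
T=Ro.from_rotvec(s['orientation']); print('cam in tool',T.inv().apply(cen-s['ee_pos']),'axis',T.inv().apply(R[2]),w['vfov'])
E
python3 a.py
```

```text
tri [ 0.544  -0.3787] [ -10.3   77.5 -139.9] 1806.0
round [0.3975 0.2595] 0 [62.7 65.2]
oblong [0.4909 0.0939] 9.6 [82.7 36.4]
square [ 0.3948 -0.2606] 93.5 [59.4 60.5]
cam in tool [ 7.06463271e-02 -1.43980806e-05  3.05963572e-02] axis [-2.78034808e-01 -3.29572378e-04  9.60570943e-01] 64.01753379357774
```

View pics/moulds.png

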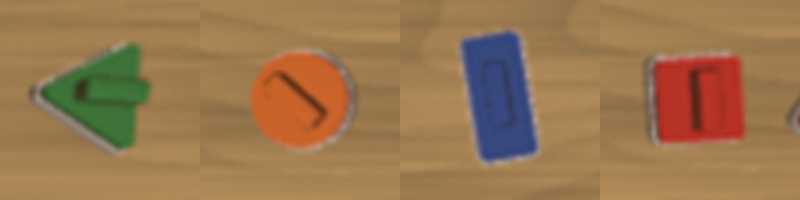

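The moulds strip shows the triangle's corner pointing left (+y, about 87°), the round mould's bar at about 50°, the oblong at about 10° and the square's bar near 3.5°. I'll do the round mould first.

```bash
cat > go.py <<'E'
import sys
from h import *
from scipy.spatial.transform import Rotation as Ro
def state():
    s=robot.sense(); T=Ro.from_rotvec(s['orientation']); x=T.apply([1,0,0]); return s,T,np.degrees(np.arctan2(x[1],x[0]))
def go(x,y,z,psi=None):
    s,T,p=state(); psi=p if psi is None else psi
    d=(psi-p+180)%360-180; p2=np.radians(psi)
    D=np.array([x,y,z])-s['ee_pos']
    xt=np.array([np.cos(p2),np.sin(p2)]); yt=np.array([np.sin(p2),-np.cos(p2)])
    print('t%.1f pos %s psi %.1f tilt %.3f | turn rz %.2f units, then (axes after turn) dx %.2f dy %.2f dz %.2f units'%(s['time'],s['ee_pos'].round(4),p,np.arccos(-T.apply([0,0,1])[2].clip(-1,1)),-np.radians(d)/.12,xt@D[:2]/.025,yt@D[:2]/.025,-D[2]/.025))
if __name__=='__main__': go(*map(float,sys.argv[1:]))
E
python3 go.py .3975 .2595 .30 230
```

```text
t0.8 pos [0.2041 0.5376 0.4048] psi 159.2 tilt 0.000 | turn rz -10.30 units, then (axes after turn) dx 3.55 dy -13.08 dz 4.19 units
```

>>> jog_arm:
  rows: [0,0,0.42,0,0,-1,-1,0,0,0.42,0,0,-1,-1,0,0,0.42,0,0,-1,-1,0,0,0.42,0,0,-1,-1,0,0,0.42,0,0,-1,-1,0,0,0.42,0,0,-1,-1,0,0,0.42,0,0,-1,-1,0,0,0.42,0,0,-1,-1,0,0,0.42,0,0,-1,-1,0,0,0.42,0,0,-1,-1]

```text
time: 1.8
ee_pos: [0.2041, 0.5376, 0.2993]
orientation: [-1.284, 2.867, 0.0]
ft_force: [0.2, 0.6, -0.3]
opening: 0.0852
gripper_force: 0.0
```

>>> jog_arm:
  rows: [0.27,-1,0,0,0,-0.3,-1,0.27,-1,0,0,0,0,-1,0.27,-1,0,0,0,0,-1,0.27,-1,0,0,0,0,-1,0.27,-1,0,0,0,0,-1,0.27,-1,0,0,0,0,-1,0.27,-1,0,0,0,0,-1,0.27,-1,0,0,0,0,-1,0.27,-1,0,0,0,0,-1,0.27,-1,0,0,0,0,-1]

```text
time: 2.8
ee_pos: [0.3521, 0.3239, 0.2999]
orientation: [-1.328, 2.846, 0.0]
ft_force: [-0.1, -0.4, 0.5]
opening: 0.0849
gripper_force: 0.0
```

>>> jog_arm:
  rows: [0.27,-1,0,0,0,0,-1,0.27,-1,0,0,0,0,-1,0.27,-1,0,0,0,0,-1,0,-0.1,0,0,0,0,-1,0,0,0,0,0,0,-1]

```text
time: 3.3
ee_pos: [0.3983, 0.2591, 0.2998]
orientation: [-1.326, 2.848, 0.001]
ft_force: [-1.3, 0.1, -0.6]
opening: 0.0853
gripper_force: 0.0
```

```bash
cat > look.py <<'E'
import sys
from mould import *
from go import state
n=sys.argv[1]; xy=np.array(list(map(float,sys.argv[2:4])))
w=vision.camera('wrist'); ctr,a,sz,im=lid(w,n,xy)
s,T,p=state(); print(s['time'],s['ee_pos'].round(4),'psi',round(p,1),'opening',round(s['opening'],4)); print('wrist',ctr.round(4),np.round(a,1),np.round(sz,1))
b=rect(w,xy,.054)
full=cv2.resize(w['img'],(373,280)); cv2.imwrite('pics/'+sys.argv[4],np.hstack([full,im[:280,:280] if im.shape[0]<300 else cv2.resize(im,(280,280))])[:,:,::-1])
E
python3 look.py round .3975 .2595 w1.png
```

```text
3.35 [0.3978 0.2596 0.2997] psi -130.0 opening 0.0854
wrist [0.3971 0.2601] 0 [67.2 68.9]
```

View pics/w1.png

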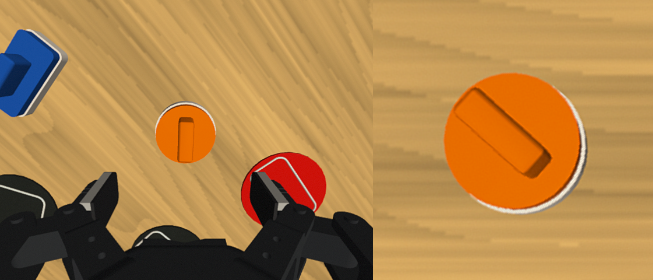

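The picture shows the orange mould between the fingers at about (186,132), its bar upright in line with tool x. Descend and grip.

>>> jog_arm:
  rows: [0,0,0.98,0,0,0,-0.3,0,0,0.98,0,0,0,-0.3,0,0,0.98,0,0,0,-0.3,0,0,0.95,0,0,0,-0.3,0,0,0,0,0,0,-0.3,0,0,0,0,0,0,1,0,0,0,0,0,0,1,0,0,0,0,0,0,1,0,0,0,0,0,0,1,0,0,0,0,0,0,1]

```text
time: 4.35
ee_pos: [0.3987, 0.2599, 0.204]
orientation: [-1.327, 2.844, 0.001]
ft_force: [-1.2, 1.1, 6.7]
opening: 0.015
gripper_force: 59.5
```

>>> jog_arm:
  rows: [0,0,0,0,0,0,1,0,0,0,0,0,0,1,0,0,-1,0,0,0,1,0,0,-1,0,0,0,1,0,0,-1,0,0,0,1,0,0,-1,0,0,0,1,0,0,0,0,0,0,1]

```text
time: 5.05
ee_pos: [0.3992, 0.26, 0.3061]
orientation: [-1.325, 2.841, -0.0]
ft_force: [0.8, 1.0, -0.2]
opening: 0.0151
gripper_force: 58.5
```

```bash
python3 go.py .65 -.2125 .30
```

```text
t5.0 pos [0.3992 0.26   0.3061] psi -130.0 tilt 0.007 | turn rz -0.00 units, then (axes after turn) dx 8.04 dy -19.83 dz 0.24 units
```

>>> jog_arm:
  rows: [0.4,-0.99,0,0,0,0,1,0.4,-0.99,0,0,0,0,1,0.4,-0.99,0,0,0,0,1,0.4,-0.99,0,0,0,0,1,0.4,-0.99,0,0,0,0,1,0.4,-0.99,0,0,0,0,1,0.4,-0.99,0,0,0,0,1,0.4,-0.99,0,0,0,0,1,0.4,-0.99,0,0,0,0,1,0.4,-0.99,0,0,0,0,1]

```text
time: 6.05
ee_pos: [0.5234, 0.0227, 0.3016]
orientation: [1.328, -2.846, -0.001]
ft_force: [1.8, -0.6, -1.1]
opening: 0.0146
gripper_force: 58.6
```

>>> jog_arm:
  rows: [0.4,-0.99,0,0,0,0,1,0.4,-0.99,0,0,0,0,1,0.4,-0.99,0,0,0,0,1,0.4,-0.99,0,0,0,0,1,0.4,-0.99,0,0,0,0,1,0.4,-0.99,0,0,0,0,1,0.4,-0.99,0,0,0,0,1,0.4,-0.99,0,0,0,0,1,0.4,-0.99,0,0,0,0,1,0.4,-0.99,0,0,0,0,1]

```text
time: 7.05
ee_pos: [0.649, -0.2128, 0.3012]
orientation: [1.328, -2.846, -0.002]
ft_force: [0.3, 0.4, -1.1]
opening: 0.0151
gripper_force: 58.6
```

>>> jog_arm:
  rows: [0,0,0,0,0,0,1,0,0,0,0,0,0,1]

```text
time: 7.25
ee_pos: [0.6485, -0.2122, 0.301]
orientation: [1.326, -2.847, -0.003]
ft_force: [-0.1, 0.3, -1.0]
opening: 0.0153
gripper_force: 58.7
```

```bash
cat > held.py <<'E'
# held mould lid centre (raised) and pad disc under it, wrist view: held.py name padx pady [pic]
import sys
from mould import *
from go import state,go
n=sys.argv[1]; xy=np.array(list(map(float,sys.argv[2:4])))
w=vision.camera('wrist'); s,T,p=state()
zl=s['ee_pos'][2]-.203+.026   # lid height, held
ctr,a,sz,_=lid(w,n,s['ee_pos'][:2],z=zl); print('held lid',ctr.round(4),np.round(a,1),np.round(sz,1),'tcp',s['ee_pos'].round(4))
im=rect(w,xy,.004,90); go(xy[0],xy[1],float(sys.argv[4]),float(sys.argv[5]) if len(sys.argv)>6 else None)
cv2.imwrite('pics/'+sys.argv[-1],np.hstack([cv2.resize(w['img'],(480,360)),im[:360,:320] if 0 else cv2.resize(im,(320,360))])[:,:,::-1])
E
python3 held.py round .65 -.2125 .212 w2.png
```

```text
held lid [ 0.6485 -0.2112] 0 [66.1 77.3] tcp [ 0.6483 -0.2115  0.3013]
t7.3 pos [ 0.6483 -0.2115  0.3013] psi -130.0 tilt 0.002 | turn rz -0.00 units, then (axes after turn) dx -0.01 dy -0.08 dz 3.57 units
```

View pics/w2.png

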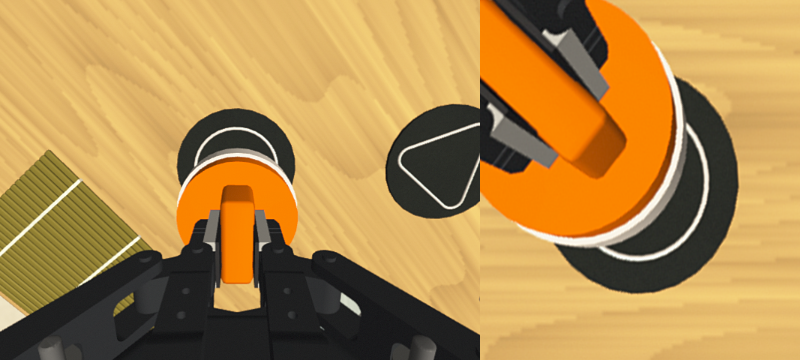

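The orange mould is held level over the round pad, its disc at (237,160) centred in line. Lower, release and rise.

>>> jog_arm:
  rows: [0,-0.08,0.9,0,0,0,1,0,0,0.9,0,0,0,1,0,0,0.9,0,0,0,1,0,0,0.7,0,0,0,1,0,0,0.15,0,0,0,1,0,0,0.15,0,0,0,1,0,0,0,0,0,0,1]

```text
time: 8.0
ee_pos: [0.6504, -0.2126, 0.2104]
orientation: [-1.329, 2.846, -0.0]
ft_force: [0.2, -0.3, -0.8]
opening: 0.0149
gripper_force: 58.8
```

>>> jog_arm:
  rows: [0,0,0.07,0,0,0,1,0,0,0.03,0,0,0,1,0,0,0,0,0,0,-0.3,0,0,0,0,0,0,-0.3,0,0,0,0,0,0,-0.3,0,0,0,0,0,0,-0.3,0,0,-1,0,0,0,-0.3,0,0,-1,0,0,0,-0.3,0,0,-1,0,0,0,-0.3,0,0,-0.8,0,0,0,-0.3]

```text
time: 9.0
ee_pos: [0.6505, -0.2132, 0.3042]
orientation: [-1.328, 2.846, -0.002]
ft_force: [-0.8, -0.2, -0.5]
opening: 0.0557
gripper_force: 0.0
```

```bash
python3 go.py .544 -.3787 .30 -93.5; python3 go.py .544 -.3787 .30 86.5
```

```text
t9.0 pos [ 0.6505 -0.2132  0.3042] psi -130.0 tilt 0.001 | turn rz -5.30 units, then (axes after turn) dx 6.87 dy 3.85 dz 0.17 units
t9.0 pos [ 0.6505 -0.2132  0.3042] psi -130.0 tilt 0.001 | turn rz 20.88 units, then (axes after turn) dx -6.87 dy -3.85 dz 0.17 units
```

>>> jog_arm:
  rows: [0,0,0.17,0,0,-0.9,-0.3,0,0,0,0,0,-0.9,-0.3,0,0,0,0,0,-0.9,-0.3,0,0,0,0,0,-0.9,-0.3,0,0,0,0,0,-0.9,-0.3,0,0,0,0,0,-0.8,-0.3]

```text
time: 9.6
ee_pos: [0.6504, -0.2131, 0.2982]
orientation: [-2.157, 2.284, 0.0]
ft_force: [0.6, -1.2, 0.6]
opening: 0.0558
gripper_force: 0.0
```

>>> jog_arm:
  rows: [0.98,0.55,0,0,0,0,-0.3,0.98,0.55,0,0,0,0,-0.3,0.98,0.55,0,0,0,0,-0.3,0.98,0.55,0,0,0,0,-0.3,0.98,0.55,0,0,0,0,-0.3,0.98,0.55,0,0,0,0,-0.3,0.98,0.55,0,0,0,0,-0.3,0,0,0,0,0,0,-0.3]

```text
time: 10.4
ee_pos: [0.5419, -0.3813, 0.2982]
orientation: [2.146, -2.293, 0.001]
ft_force: [-0.1, -1.6, -0.1]
opening: 0.0557
gripper_force: 0.0
```

```bash
python3 look.py tri .55 -.378 w3.png
```

```text
10.45 [ 0.5428 -0.3799  0.2982] psi -93.7 opening 0.0555
wrist [ 0.5512 -0.3834] [  86.2 -153.7  -33.9] 2979.1
```

View pics/w3.png

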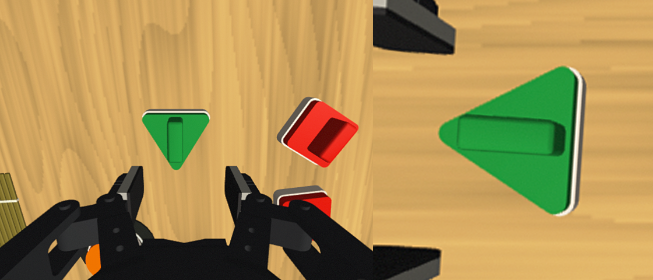

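The picture shows the green mould at (176,135), a little left of the gripper's midline, with its bar aligned. The measured centre is (0.551, -0.383) at 86.2°.

>>> jog_arm:
  rows: [0.12,-0.34,0.5,0,0,0,-0.3,0,0,0.9,0,0,0,-0.3,0,0,0.9,0,0,0,-0.3,0,0,0.9,0,0,0,-0.3,0,0,0.48,0,0,0,-0.3,0,0,0,0,0,0,1,0,0,0,0,0,0,1,0,0,0,0,0,0,1,0,0,0,0,0,0,1,0,0,0,0,0,0,1]

```text
time: 11.45
ee_pos: [0.5525, -0.3822, 0.2075]
orientation: [-2.152, 2.288, -0.004]
ft_force: [1.4, -0.1, 2.2]
opening: 0.0145
gripper_force: 62.0
```

>>> jog_arm:
  rows: [0,0,0,0,0,0,1,0,0,-1,0,0,0,1,0,0,-1,0,0,0,1,0,0,-1,0,0,0,1,0,0,-1,0,0,0,1,0,0,0,0,0,0,1]

```text
time: 12.05
ee_pos: [0.5528, -0.3827, 0.3104]
orientation: [-2.151, 2.289, -0.011]
ft_force: [0.0, -0.1, -0.6]
opening: 0.0145
gripper_force: 61.5
```

```bash
python3 go.py .493 -.0865 .30 -109.5
```

```text
t12.1 pos [ 0.5528 -0.3827  0.3104] psi -93.5 tilt 0.007 | turn rz 2.32 units, then (axes after turn) dx -10.37 dy 6.21 dz 0.42 units
```

>>> jog_arm:
  rows: [0,0,0,0,0,0.8,1,0,0,0,0,0,0.8,1,0,0,0,0,0,0.72,1]

```text
time: 12.35
ee_pos: [0.5516, -0.3817, 0.3047]
orientation: [1.808, -2.568, -0.003]
ft_force: [-0.0, -0.2, -1.2]
opening: 0.0151
gripper_force: 61.5
```

>>> jog_arm:
  rows: [-1,0.6,0,0,0,0,1,-1,0.6,0,0,0,0,1,-1,0.6,0,0,0,0,1,-1,0.6,0,0,0,0,1,-1,0.6,0,0,0,0,1,-1,0.6,0,0,0,0,1,-1,0.6,0,0,0,0,1,-1,0.6,0,0,0,0,1,-1,0.6,0,0,0,0,1,-1,0.6,0,0,0,0,1]

```text
time: 13.35
ee_pos: [0.4931, -0.095, 0.3051]
orientation: [1.813, -2.565, -0.002]
ft_force: [-0.4, 0.2, -0.7]
opening: 0.0142
gripper_force: 61.5
```

>>> jog_arm:
  rows: [-0.37,0.21,0,0,0,0,1,0,0,0,0,0,0,1,0,0,0,0,0,0,1]

```text
time: 13.65
ee_pos: [0.4924, -0.0862, 0.3059]
orientation: [1.814, -2.565, 0.001]
ft_force: [0.8, -0.2, -0.7]
opening: 0.0146
gripper_force: 61.5
```

```bash
python3 held.py tri .493 -.0865 .212 w4.png
```

```text
held lid [ 0.4917 -0.0883] [ -52.4   70.7 -166.4] 3079.2 tcp [ 0.4925 -0.0865  0.306 ]
t13.7 pos [ 0.4925 -0.0865  0.306 ] psi -109.5 tilt 0.001 | turn rz -0.00 units, then (axes after turn) dx -0.01 dy -0.02 dz 3.76 units
```

View pics/w4.png

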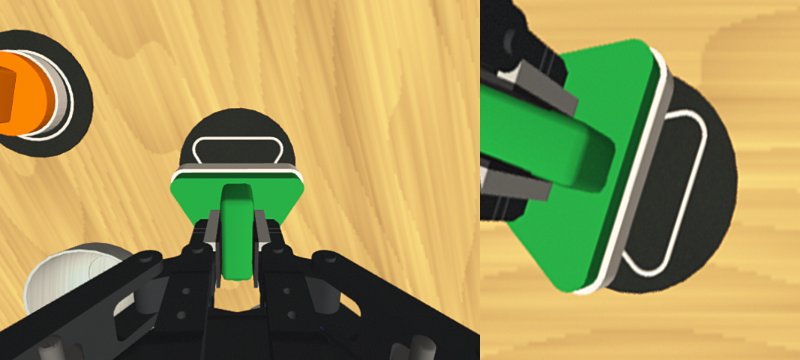

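The green mould's edge is parallel to the white outline at (237,150) and centred on the pad.

>>> jog_arm:
  rows: [0,0,0.9,0,0,0,1,0,0,0.9,0,0,0,1,0,0,0.9,0,0,0,1,0,0,0.7,0,0,0,1,0,0,0.15,0,0,0,1,0,0,0.14,0,0,0,1,0,0,0.06,0,0,0,1,0,0,0,0,0,0,1]

```text
time: 14.5
ee_pos: [0.4926, -0.0861, 0.2131]
orientation: [-1.813, 2.565, -0.002]
ft_force: [0.0, -0.3, -0.2]
opening: 0.0145
gripper_force: 61.5
```

>>> jog_arm:
  rows: [0,0,0,0,0,0,-0.3,0,0,0,0,0,0,-0.3,0,0,0,0,0,0,-0.3,0,0,0,0,0,0,-0.3,0,0,-1,0,0,0,-0.3,0,0,-1,0,0,0,-0.3,0,0,-1,0,0,0,-0.3,0,0,-0.8,0,0,0,-0.3]

```text
time: 15.3
ee_pos: [0.4923, -0.0857, 0.309]
orientation: [-1.813, 2.565, -0.001]
ft_force: [0.5, -0.7, 0.1]
opening: 0.0557
gripper_force: 0.0
```

```bash
python3 go.py .3948 -.2606 .30 -176.5
```

```text
t15.3 pos [ 0.4923 -0.0857  0.309 ] psi -109.5 tilt 0.001 | turn rz 9.75 units, then (axes after turn) dx 4.32 dy -6.75 dz 0.36 units
```

>>> jog_arm:
  rows: [0,0,0.3,0,0,0.98,-0.3,0,0,0,0,0,0.98,-0.3,0,0,0,0,0,0.98,-0.3,0,0,0,0,0,0.98,-0.3,0,0,0,0,0,0.98,-0.3,0,0,0,0,0,0.98,-0.3,0,0,0,0,0,0.98,-0.3,0,0,0,0,0,0.98,-0.3,0,0,0,0,0,0.98,-0.3,0,0,0,0,0,0.93,-0.3]

```text
time: 16.3
ee_pos: [0.4921, -0.0856, 0.3]
orientation: [-0.088, 3.14, 0.0]
ft_force: [-0.3, -0.3, -0.2]
opening: 0.0554
gripper_force: 0.0
```

>>> jog_arm:
  rows: [0.61,-0.96,0,0,0,0,-0.3,0.61,-0.96,0,0,0,0,-0.3,0.61,-0.96,0,0,0,0,-0.3,0.61,-0.96,0,0,0,0,-0.3,0.61,-0.96,0,0,0,0,-0.3,0.61,-0.96,0,0,0,0,-0.3,0.65,-0.97,0,0,0,0,-0.3,0,0,0,0,0,0,-0.3]

```text
time: 17.1
ee_pos: [0.3938, -0.2625, 0.3001]
orientation: [-0.089, 3.14, -0.002]
ft_force: [-0.5, -0.3, 0.2]
opening: 0.0554
gripper_force: 0.0
```

```bash
python3 look.py square .395 -.26 w5.png
```

```text
17.15 [ 0.3942 -0.2613  0.3   ] psi -176.7 opening 0.0552
wrist [ 0.3948 -0.2609] 3.6 [64.2 60. ]
```

View pics/w5.png

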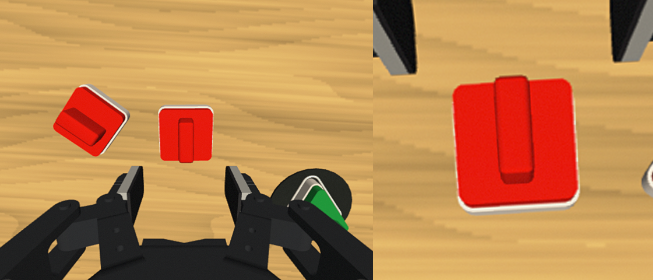

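The target square sits at (186,134) between the fingers with its bar aligned; the other one, at (91,120), is clear to the left.

>>> jog_arm:
  rows: [0,0,0.5,0,0,0,-0.3,0,0,0.9,0,0,0,-0.3,0,0,0.9,0,0,0,-0.3,0,0,0.9,0,0,0,-0.3,0,0,0.56,0,0,0,-0.3,0,0,0,0,0,0,1,0,0,0,0,0,0,1,0,0,0,0,0,0,1,0,0,0,0,0,0,1,0,0,0,0,0,0,1]

```text
time: 18.15
ee_pos: [0.3953, -0.2604, 0.2069]
orientation: [-0.096, 3.138, -0.002]
ft_force: [0.5, 0.7, 3.5]
opening: 0.0144
gripper_force: 62.3
```

>>> jog_arm:
  rows: [0,0,0,0,0,0,1,0,0,-1,0,0,0,1,0,0,-1,0,0,0,1,0,0,-1,0,0,0,1,0,0,-1,0,0,0,1,0,0,0,0,0,0,1]

```text
time: 18.75
ee_pos: [0.3956, -0.261, 0.3091]
orientation: [-0.095, 3.136, -0.007]
ft_force: [0.3, -0.3, -1.2]
opening: 0.0146
gripper_force: 61.8
```

```bash
python3 go.py .651 .1975 .31 -149.5
```

```text
t18.8 pos [ 0.3956 -0.261   0.3091] psi -176.5 tilt 0.006 | turn rz -3.93 units, then (axes after turn) dx -18.11 dy 10.62 dz -0.04 units
```

>>> jog_arm:
  rows: [0,0,0,0,0,-0.98,1,0,0,0,0,0,-0.98,1,0,0,0,0,0,-0.98,1,0,0,0,0,0,-0.98,1]

```text
time: 19.15
ee_pos: [0.3943, -0.2599, 0.3048]
orientation: [0.831, -3.028, -0.002]
ft_force: [0.4, 0.4, -0.9]
opening: 0.0142
gripper_force: 61.8
```

>>> jog_arm:
  rows: [-0.9,0.53,0,0,0,0,1,-0.9,0.53,0,0,0,0,1,-0.9,0.53,0,0,0,0,1,-0.9,0.53,0,0,0,0,1,-0.9,0.53,0,0,0,0,1,-0.9,0.53,0,0,0,0,1,-0.9,0.53,0,0,0,0,1,-0.9,0.53,0,0,0,0,1,-0.9,0.53,0,0,0,0,1,-0.9,0.53,0,0,0,0,1]

```text
time: 20.15
ee_pos: [0.5216, -0.0309, 0.3047]
orientation: [0.824, -3.03, -0.001]
ft_force: [-0.5, 0.5, -0.6]
opening: 0.0149
gripper_force: 61.8
```

>>> jog_arm:
  rows: [-0.9,0.53,0,0,0,0,1,-0.9,0.53,0,0,0,0,1,-0.9,0.53,0,0,0,0,1,-0.9,0.53,0,0,0,0,1,-0.9,0.53,0,0,0,0,1,-0.9,0.53,0,0,0,0,1,-0.9,0.53,0,0,0,0,1,-0.9,0.53,0,0,0,0,1,-0.9,0.53,0,0,0,0,1,-0.9,0.53,0,0,0,0,1]

```text
time: 21.15
ee_pos: [0.6486, 0.1971, 0.3042]
orientation: [0.824, -3.029, 0.0]
ft_force: [0.8, -0.5, -0.6]
opening: 0.0146
gripper_force: 61.8
```

>>> jog_arm:
  rows: [-0.11,0.02,0,0,0,0,1,0,0,0,0,0,0,1,0,0,0,0,0,0,1]

```text
time: 21.45
ee_pos: [0.6502, 0.1975, 0.305]
orientation: [0.823, -3.03, 0.0]
ft_force: [-0.3, -1.2, -0.8]
opening: 0.0146
gripper_force: 61.8
```

```bash
python3 held.py square .651 .1975 .211 w6.png
```

```text
held lid [0.6506 0.1979] 30.5 [71.5 58.5] tcp [0.6502 0.1972 0.3053]
t21.5 pos [0.6502 0.1972 0.3053] psi -149.6 tilt 0.002 | turn rz -0.00 units, then (axes after turn) dx -0.03 dy -0.01 dz 3.77 units
```

View pics/w6.png

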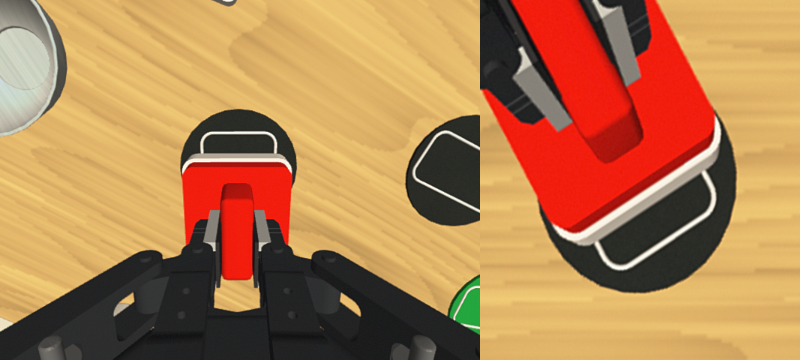

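The red mould is parallel to the outline at (238,142) and centred on the pad. Lower and release.

>>> jog_arm:
  rows: [0,0,0.9,0,0,0,1,0,0,0.9,0,0,0,1,0,0,0.9,0,0,0,1,0,0,0.7,0,0,0,1,0,0,0.15,0,0,0,1,0,0,0.14,0,0,0,1,0,0,0.07,0,0,0,1,0,0,0,0,0,0,1]

```text
time: 22.3
ee_pos: [0.651, 0.198, 0.2129]
orientation: [-0.824, 3.03, -0.0]
ft_force: [-0.1, 0.1, -0.7]
opening: 0.0148
gripper_force: 61.8
```

>>> jog_arm:
  rows: [0,0,0,0,0,0,-0.3,0,0,0,0,0,0,-0.3,0,0,0,0,0,0,-0.3,0,0,0,0,0,0,-0.3,0,0,-1,0,0,0,-0.3,0,0,-1,0,0,0,-0.3,0,0,-1,0,0,0,-0.3,0,0,-0.8,0,0,0,-0.3]

```text
time: 23.1
ee_pos: [0.6508, 0.1982, 0.3087]
orientation: [-0.824, 3.03, -0.0]
ft_force: [0.3, -0.5, -0.8]
opening: 0.0555
gripper_force: 0.0
```

```bash
python3 go.py .4909 .0939 .30 -170.4
```

```text
t23.1 pos [0.6508 0.1982 0.3087] psi -149.6 tilt 0.001 | turn rz 3.03 units, then (axes after turn) dx 7.00 dy -3.05 dz 0.35 units
```

>>> jog_arm:
  rows: [0,0,0.3,0,0,1,-0.3,0,0,0,0,0,1,-0.3,0,0,0,0,0,1,-0.3]

```text
time: 23.4
ee_pos: [0.6506, 0.1981, 0.2995]
orientation: [-0.261, 3.131, 0.0]
ft_force: [-0.3, -0.3, 0.3]
opening: 0.0555
gripper_force: 0.0
```

>>> jog_arm:
  rows: [0.88,-0.38,0,0,0,0,-0.3,0.88,-0.38,0,0,0,0,-0.3,0.88,-0.38,0,0,0,0,-0.3,0.88,-0.38,0,0,0,0,-0.3,0.88,-0.38,0,0,0,0,-0.3,0.88,-0.38,0,0,0,0,-0.3,0.88,-0.38,0,0,0,0,-0.3,0.84,-0.38,0,0,0,0,-0.3,0,0,0,0,0,0,-0.3]

```text
time: 24.3
ee_pos: [0.489, 0.0926, 0.2995]
orientation: [0.267, -3.128, 0.0]
ft_force: [0.3, -0.2, 1.0]
opening: 0.0557
gripper_force: 0.0
```

```bash
python3 look.py oblong .491 .094 w7.png
```

```text
24.35 [0.4905 0.093  0.2998] psi -170.2 opening 0.0558
wrist [0.4904 0.0951] 9.5 [88.7 41.3]
```

View pics/w7.png

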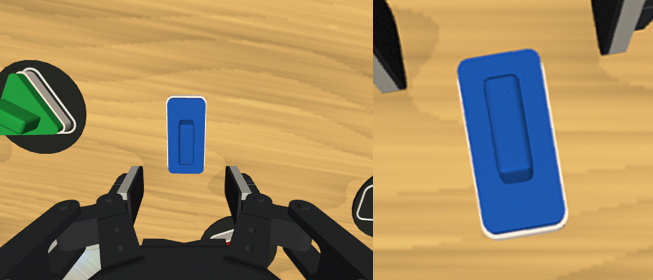

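The blue mould is at (186,135), aligned with the gripper. The triangle stands inside its outline at left.

>>> jog_arm:
  rows: [0,0.08,0.5,0,0,0,-0.3,0,0,0.9,0,0,0,-0.3,0,0,0.9,0,0,0,-0.3,0,0,0.9,0,0,0,-0.3,0,0,0.55,0,0,0,-0.3,0,0,0,0,0,0,1,0,0,0,0,0,0,1,0,0,0,0,0,0,1,0,0,0,0,0,0,1,0,0,0,0,0,0,1]

```text
time: 25.35
ee_pos: [0.4915, 0.0955, 0.2067]
orientation: [-0.268, 3.128, 0.0]
ft_force: [0.1, 0.1, 1.8]
opening: 0.0149
gripper_force: 61.5
```

>>> jog_arm:
  rows: [0,0,0,0,0,0,1,0,0,-1,0,0,0,1,0,0,-1,0,0,0,1,0,0,-1,0,0,0,1,0,0,-1,0,0,0,1,0,0,0,0,0,0,1]

```text
time: 25.95
ee_pos: [0.492, 0.0954, 0.3091]
orientation: [-0.268, 3.124, -0.0]
ft_force: [0.2, -0.1, -0.5]
opening: 0.0148
gripper_force: 61.1
```

```bash
python3 go.py .5425 .3915 .305 -84.8
```

```text
t25.9 pos [0.492  0.0954 0.3091] psi -170.2 tilt 0.006 | turn rz -12.42 units, then (axes after turn) dx -11.61 dy -3.09 dz 0.16 units
```

>>> jog_arm:
  rows: [0,0,0,0,0,-1,1,0,0,0,0,0,-1,1,0,0,0,0,0,-1,1,0,0,0,0,0,-1,1,0,0,0,0,0,-1,1,0,0,0,0,0,-1,1,0,0,0,0,0,-1,1,0,0,0,0,0,-1,1,0,0,0,0,0,-1,1,0,0,0,0,0,-1,1]

```text
time: 26.95
ee_pos: [0.4903, 0.0953, 0.3046]
orientation: [1.994, -2.426, -0.002]
ft_force: [-0.2, -0.9, -0.7]
opening: 0.0148
gripper_force: 61.1
```

>>> jog_arm:
  rows: [0,0,0,0,0,-0.81,1,0,0,0,0,0,-0.81,1,0,0,0,0,0,-0.8,1,0,0,0,0,0,0,1]

```text
time: 27.35
ee_pos: [0.4904, 0.0953, 0.3047]
orientation: [2.319, -2.117, -0.002]
ft_force: [0.4, 0.8, -0.7]
opening: 0.0147
gripper_force: 61.1
```

>>> jog_arm:
  rows: [-0.97,-0.26,0,0,0,0,1,-0.97,-0.26,0,0,0,0,1,-0.97,-0.26,0,0,0,0,1,-0.97,-0.26,0,0,0,0,1,-0.97,-0.26,0,0,0,0,1,-0.97,-0.26,0,0,0,0,1,-0.97,-0.26,0,0,0,0,1,-0.97,-0.26,0,0,0,0,1,-0.97,-0.26,0,0,0,0,1,-0.97,-0.26,0,0,0,0,1]

```text
time: 28.35
ee_pos: [0.5334, 0.3437, 0.3048]
orientation: [2.316, -2.121, -0.001]
ft_force: [0.6, -0.6, -1.2]
opening: 0.0149
gripper_force: 61.1
```

>>> jog_arm:
  rows: [-0.97,-0.26,0,0,0,0,1,-0.94,-0.23,0,0,0,0,1,0,0,0,0,0,0,1,0,0,0,0,0,0,1]

```text
time: 28.75
ee_pos: [0.5411, 0.3917, 0.3045]
orientation: [2.318, -2.118, -0.001]
ft_force: [-0.0, -0.1, -0.2]
opening: 0.0148
gripper_force: 61.1
```

```bash
python3 held.py oblong .5425 .3915 .211 w8.png
```

```text
held lid [0.5412 0.3876] 95.3 [40.7 86.8] tcp [0.5411 0.3911 0.3048]
t28.8 pos [0.5411 0.3911 0.3048] psi -84.9 tilt 0.002 | turn rz -0.00 units, then (axes after turn) dx -0.01 dy -0.06 dz 3.75 units
```

View pics/w8.png

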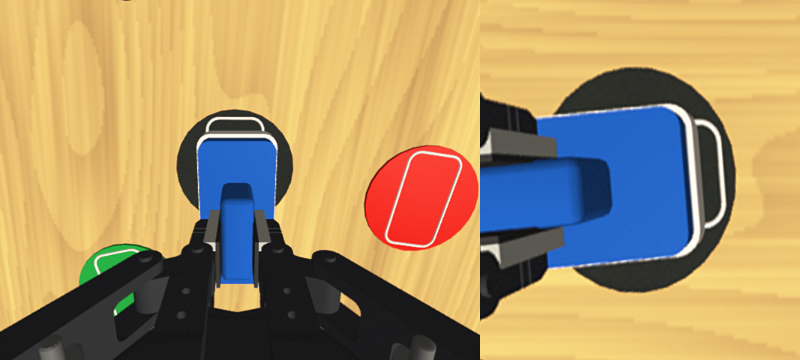

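The blue mould is aligned over the black oblong pad at (236,165). Lower and release, then check from the top camera.

>>> jog_arm:
  rows: [-0.06,-0.06,0.9,0,0,0,1,0,0,0.9,0,0,0,1,0,0,0.9,0,0,0,1,0,0,0.7,0,0,0,1,0,0,0.15,0,0,0,1,0,0,0.13,0,0,0,1,0,0,0.07,0,0,0,1,0,0,0,0,0,0,1]

```text
time: 29.6
ee_pos: [0.5432, 0.393, 0.2129]
orientation: [-2.318, 2.118, -0.001]
ft_force: [-0.5, 0.2, -0.6]
opening: 0.0148
gripper_force: 61.1
```

>>> jog_arm:
  rows: [0,0,0,0,0,0,-0.3,0,0,0,0,0,0,-0.3,0,0,0,0,0,0,-0.3,0,0,0,0,0,0,-0.3,0,0,-1,0,0,0,-0.3,0,0,-1,0,0,0,-0.3,0,0,-1,0,0,0,-0.3,0,0,-1,0,0,0,-0.3,0.8,0,-1,0,0,0,-0.3,0.8,0,-1,0,0,0,-0.3]

```text
time: 30.6
ee_pos: [0.5461, 0.3533, 0.3629]
orientation: [-2.321, 2.117, -0.0]
ft_force: [0.6, -1.1, -0.4]
opening: 0.0558
gripper_force: 0.0
```

>>> jog_arm:
  rows: [1,0,0,0,0,0,-1,1,0,0,0,0,0,-1,1,0,0,0,0,0,-1,1,0,0,0,0,0,-1,1,0,0,0,0,0,-1,1,0,0,0,0,0,-1,1,0,0,0,0,0,-1,1,0,0,0,0,0,-1,0,0,0,0,0,0,-1]

```text
time: 31.5
ee_pos: [0.5649, 0.1516, 0.3621]
orientation: [2.316, -2.122, 0.001]
ft_force: [-0.9, -0.1, 0.5]
opening: 0.0853
gripper_force: 0.0
```

```bash
python3 - <<'E'
from mould import *
c=vision.camera('top');o=[]
for n,xy in dict(tri=(.493,-.0865),round=(.65,-.2125),oblong=(.5425,.3915),square=(.651,.1975)).items():
    ctr,a,sz,im=lid(c,n,np.array(xy),.03); print(n,(ctr-xy).round(4),np.round(a,1),np.round(sz,1)); o.append(cv2.resize(im,(200,200)))
cv2.imwrite('pics/fin.png',np.vstack([cv2.resize(c['img'],(800,600))[50:450],np.hstack(o)])[:,:,::-1])
E
```

```text
tri [-0.035  -0.0082] [ 113.2 -130.6  -30.3] 14.4
round [ 0.0009 -0.003 ] 0 [63.8 68.2]
oblong [0.0003 0.0123] 94.8 [40.1 62. ]Traceback (most recent call last):
  File "<stdin>", line 4, in <module>
  File "mould.py", line 14, in lid
    cs=max(cv2.findContours(k,0,1)[0],key=cv2.contourArea); h=cv2.convexHull(cs)
ValueError: max() iterable argument is empty
```

>>> jog_arm:
  rows: [-0.99,0.77,0,0,0,0,-1,-0.99,0.77,0,0,0,0,-1,-0.99,0.77,0,0,0,0,-1,-0.99,0.77,0,0,0,0,-1,-0.99,0.77,0,0,0,0,-1,-0.99,0.77,0,0,0,0,-1,-0.99,0.77,0,0,0,0,-1,-0.99,0.77,0,0,0,0,-1,-0.99,0.77,0,0,0,0,-1,-0.99,0.77,0,0,0,0,-1]

```text
time: 32.55
ee_pos: [0.3487, 0.3847, 0.3622]
orientation: [-2.321, 2.116, 0.001]
ft_force: [0.0, -0.5, -0.1]
opening: 0.0856
gripper_force: 0.0
```

>>> jog_arm:
  rows: [-0.99,0.77,0,0,0,0,-1,-0.99,0.77,0,0,0,0,-1,-0.99,0.77,0,0,0,0,-1,-0.99,0.77,0,0,0,0,-1,-0.99,0.77,0,0,0,0,-1,-0.99,0.77,0,0,0,0,-1,-0.99,0.77,0,0,0,0,-1,0,0,0,0,0,0,-1,0,0,0,0,0,0,-1]

```text
time: 33.45
ee_pos: [0.1992, 0.544, 0.3618]
orientation: [2.323, -2.115, 0.0]
ft_force: [0.6, -0.1, 0.3]
opening: 0.0854
gripper_force: 0.0
```

```bash
python3 - <<'E'
from mould import *
c=vision.camera('top');o=[]
for n,xy in dict(tri=(.493,-.0865),round=(.65,-.2125),oblong=(.5425,.3915),square=(.651,.1975)).items():
    o.append(cv2.resize(rect(c,np.array(xy),.03),(200,200)))
    try:
        ctr,a,sz,im=lid(c,n,np.array(xy),.03); print(n,(ctr-xy).round(4),np.round(a,1),np.round(sz,1))
    except ValueError: print(n,'hidden')
cv2.imwrite('pics/fin.png',np.vstack([cv2.resize(c['img'],(800,600))[50:450],np.hstack(o)])[:,:,::-1])
E
```

```text
tri [-0.0353 -0.0067] [  67.6 -174.8  -76. ] 20.6
round [ 0.0009 -0.0031] 0 [63.8 68.2]
oblong [ 0.0014 -0.    ] 95.1 [40. 87.]
square [-0.0005  0.    ] 29.5 [64.  60.7]
```

View pics/fin.png

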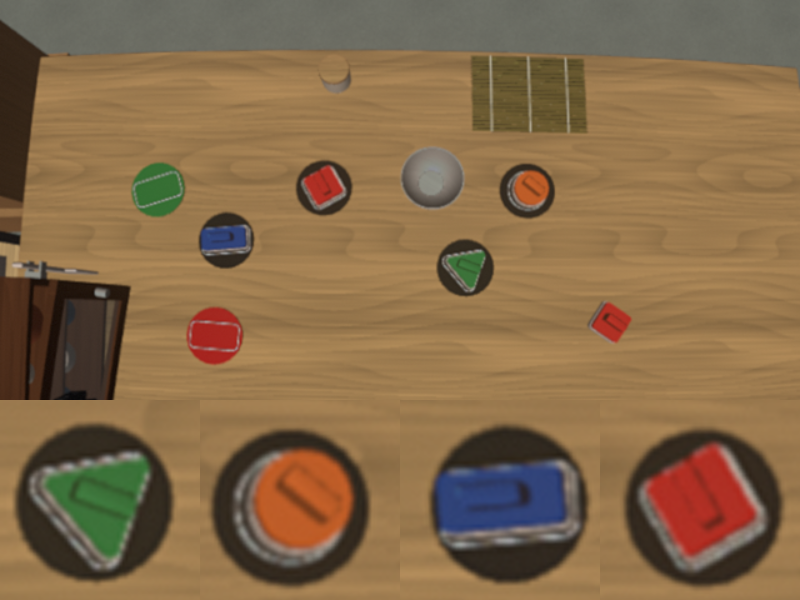

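All four moulds stand in their own outlines: tri (465,267), round (527,190), oblong (226,240) and square (324,188). The bowl is unmoved at (432,178). Handing in.

```bash
python3 -c "
from cell import workorder; print(workorder.hand_in())"
```

```text
the job is handed in; nothing more can be done
None
```

All four moulds stand released on their own pads, turned to fit their outlines, the bowl was left where it stood, and the job is handed in at about 34 s; the hand-in gave no verdict, and the triangle's final position was checked by eye only.

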